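# Clear the candle glass off the scanner and close its lid

## Robot

A 6-joint arm with a two-finger parallel gripper is mounted at the origin on the work surface. World frame = base frame: x ahead of the robot, y to its left, z up, the work surface at z = 0. Lengths are in m, angles in rad, forces in N, time in s.
With the tool pointing down it reaches from about 0.35 to 0.85 m from the base axis. Payload 8.1 kg.
Tool frame: the origin (TCP) lies between the finger pads; the fingertips stand 11 mm ahead of it and the grasp point (between the pads) lies 8 mm behind it (robot.tips_ahead is the distance from the TCP to the fingertips, in m); z points along the fingers, y is the line along which they close (so a half turn about z gives the same grasp; the last joint's range is limited). The gripper opens to 93 mm and grips with 3 to 60 N. Pads are 15 mm wide; open, the fingers measure 128 mm over their backs; the gripper's body (75 mm by 188 mm) begins 65 mm behind the grasp point.
Start: joints at [-0.085, 0.13, 1.488, -0, 1.523, -0.085], TCP at [0.6, 0, 0.23] pointing down, gripper open.
Joint ranges: [-2.96, 2.96], [-0.89, 2.26], [0.02, 2.5], [-1.34, 4.48], [0, 2.73], [-2.66, 2.66]. Speed limits (rad/s): [2.39, 2.39, 2.79, 3.14, 3.14, 3.14].

## Interface

Orientations are given as a rotation vector (axis times angle).
In Python, from plant import robot gives the robot as it stands. The module is installed in compiled form; this text tells all that it offers.
- The arm moves only by the tool move_arm, never from a script. Its argument "deltas" is one flat list of numbers, 7 for each row, row after row: the shift along the tool's x, y, z in m, then the turn, a rotation vector about the tool's x, y, z in rad, then the opening, from 0 (shut) to 1 (fully open). A call has 1 to 12 rows; each row is the pose to reach, as a shift and turn from the pose commanded when the call began, along the tool's axes at that moment; what a row does not reach only later rows make up. A row lasts 1/8 s, in which the tool goes at most 62.5 mm and 10.7 degrees, less where a joint would pass 70% of its speed; a pose out of reach is approached as far as the arm can. A call with a gripper value outside its range is refused whole. The fingers move at their own pace and stop on an object; "squeeze" is the grip in N (left out, the last holds). Time passes only in rows, so rows that repeat a pose let the fingers close. It gives the time, the measured TCP pose, the force, the opening and the grip force at its end, in the units of the state.
- robot.read_state(): the state, without advancing time (a new reading comes with each control period).
- robot.read_camera(name): name is "scene" or "side" or "wrist"; returns (picture, depth): 480x640x3 uint8, red, green, blue; 480x640 float32, m along the optical axis (not along the pixel's ray), 0 where there is no reading.
- robot.camera_model(name): a dict with "K" (3x3 intrinsics, pixels), "k1" (the pictures are not rectified: a ray, as slopes to the right and down, at radius r is drawn at 1 + k1 r^2 times it, then the intrinsics apply), "R" (3x3) and "t" (3): a world point X has camera coordinates R X + t; the wrist camera has in their place "tool_from_camera" (4x4, takes a point from camera to tool coordinates, whose origin is the TCP and whose axes are the flange's). Camera axes: x right, y down, z forward; pixel columns grow to the right and rows downward; lengths in m; the calibration is good to about 2 mm. A picture is of the moment at which its call begins: read the wrist's pose just before it. camera_model takes no time and is no camera call.
- robot.close_job(): hands the job in; it is judged then, once.
Trained networks look in the newest picture that a camera, given by its name, has taken for a name from the list of things; names that differ only in an ending like _2 or _b are one class to them, and where a whole thing is asked for, a point or a joint stands for the part that bears it (a point fixed in the world has none). Each returns a list of dicts, best first, with "confidence" (0 to 1); they miss things now and then, are a little off and sometimes report something else, mostly with a low value. They report only what shows in the picture. A call takes as long as a camera call. They do not tell look-alikes from the thing itself.
- robot.recognise(camera, label): "uv" ([column, row] in pixels, amid what is visible of it).
The state is a dict: "t": time; "q": joint angles; "dq": joint speeds; "joint_torque": joint torques, N m; "tool_pos": TCP position; "orientation": TCP orientation; "force": force on the tool from outside, world axes, zero at the start; "wrist_torque": the same for the moment, N m; "opening": finger opening in m; "gripper_force": force on a finger pad.
Only numpy, scipy, OpenCV 4.12 (cv2) and the standard library are available. Lean on these libraries where they do the work, as an engineer would, in place of code of your own. Each camera call takes 0.05 s, during which the arm holds its last target. There are 200 camera calls.

## Task

Someone left a candle glass standing on the open scanner: take it off and stand it upright in the black desk tray beside the other candle glass, setting it down rather than dropping it. Then lower the scanner's lid gently until it is fully closed, never letting it fall shut, and leave everything else as it stands.

Things in the scene. Friction and masses are not known exactly. Their poses are not given: they have to be found in the camera images.
- scanner: Compact black flatbed scanner, fixed to the table, 230 (x) x 300 (y) x 50 mm high. Origin: centre of its underside, on the table. Its own +x points to its back, where the lid is hinged along its y axis; its front faces roughly towards the robot. The top (the glass bed) is 50 mm above the table.
- lid_hinge (a point): On the hinge axis of the scanner's lid, at mid width: 100 mm behind the scanner's centre, 60 mm above the table. Turns with the lid: its own -x points along the lid to the free edge, its y axis is the hinge axis.
- lid_grip (a point): Middle of the grip tab, 247 mm from the hinge axis. The tab is a grey bar, 24 mm wide along the hinge direction and 12 mm thick, that sticks out in the lid's plane at the middle of its free edge, from 215 to 270 mm from the hinge axis; pinch its side faces. Axes as lid_hinge. With the lid closed this point is 32 mm in front of the scanner, 60 mm above the table, free below.
- lid (a joint): Angle of the lid, rad: 0 closed (level, on its stop), at most 1.1; starts at 0.9 to 1.05, leaning over the bed. The lid is a black plate, 215 mm from hinge axis to free edge, 296 mm wide, 16 mm thick, 0.5 kg. The stiff hinge holds it above about 0.8 rad; below that it falls shut with a slam unless supported.
- glass: The glass to move: clear round tumbler half filled with solid white wax, 78 mm high, 52 mm diameter at the foot, 56 mm at the rim, 0.11 to 0.22 kg, standing on the scanner's bed. Origin: centre of its underside; z up. The lid leans over it from behind, so the gripper has to come in slanted from the scanner's front.
- tray: Open black desk tray, fixed, outside 210 (x) x 140 (y) x 35 mm high, walls and floor 5 mm thick. Origin: centre of its underside; x along its length, z up. It stands to the left or right of the scanner; the other candle glass stands in its far half (its +x half, 30 to 50 mm from the centre), the near half (-x) is empty.
- fellow: The other candle glass, same size as the one on the scanner but with less wax, standing in the tray. Origin: centre of its underside.
- index_box: Closed grey card box, fixed, 206 x 146 x 90 mm high, on the other side of the scanner from the tray. Origin: centre of its underside.
- penmug: White mug with pens, 80 mm diameter, 95 mm high (pens to 150 mm). Not to be disturbed. Origin: centre of its underside.
- tape: Black tape dispenser, 150 x 55 x 84 mm high. Not to be disturbed. Origin: centre of its underside.
- stapler: Stapler, 140 x 34 x 52 mm high. Not to be disturbed. Origin: centre of its underside.
- tealight0: Small tea light in an aluminium cup, 38 mm diameter, 15 mm high, on the table. Not to be disturbed. Origin: centre of its underside.
- tealight1: A second such tea light. Not to be disturbed. Origin: centre of its underside.
Mind the look-alikes: they are no part of the job. What is shaped like the glass but orange is not meant. What is shaped like the fellow but orange is not meant.

How it is judged:
By the outcome, as a careful person would: the job done as asked, in the order asked, and still so for the second after the job is handed in, with the robot touching nothing.
It also fails if it takes over 61 s, if anything falls off the work surface, if the arm or the gripper's body presses on something with over 40 N, if the wrist force passes 120 N, or if a joint passes its speed limit or range.

## Working session

There is one attempt and no reset: what is moved stays moved. The work goes in short steps, Python scripts to look and compute and a tool call to move; the robot and the scene stay as the last step left them, time stands still between calls to the robot, and variables do not carry over. Pictures are saved under pics/ and viewed, at most 11 in all, crops included, and the job is handed in when it is done.

Besides the shell and the picture viewer there is one more tool, called after ">>>" by a JSON object that holds its "op" and its "data", one argument or row to a line. move_arm: Moves the arm, as the interface text tells. Its arguments: {"type":"object","properties":{"deltas":{"type":"array","items":{"type":"number"}},"squeeze":{"type":"number"}},"required":["deltas"]}

```bash
mkdir -p pics
cat > h.py <<'E'
import numpy as np, cv2, json
from plant import robot
from scipy.spatial.transform import Rotation as Ro
def cam(n):
    m=robot.camera_model(n)
    if 'R' in m and m['R'] is not None and n!='wrist': return m,np.array(m['R']),np.array(m['t'])
    s=robot.read_state(); Rt=Ro.from_rotvec(s['orientation']).as_matrix(); T=np.array(m['tool_from_camera'])
    Rwc=Rt@T[:3,:3]; p=Rt@T[:3,3]+np.array(s['tool_pos'])
    return m,Rwc.T,-Rwc.T@p
def ray(c,uv):
    m,R,t=c; K=np.array(m['K']); k1=m['k1']
    d=cv2.undistortPoints(np.array([[uv]],float),K,np.array([k1,0,0,0.]))[0,0]
    return -R.T@t, R.T@np.array([d[0],d[1],1.])
def pt(c,uv,depth):   # depth along axis
    o,d=ray(c,uv); return o+d*depth
def onz(c,uv,z):
    o,d=ray(c,uv); return o+d*(z-o[2])/d[2]
def proj(c,X):
    m,R,t=c; p,_=cv2.projectPoints(np.array(X,float).reshape(-1,1,3),cv2.Rodrigues(R)[0],t,np.array(m['K']),np.array([m['k1'],0,0,0.])); return p[:,0]
def cloud(c,D):
    m,R,t=c; v,u=np.mgrid[0:480,0:640]; K=np.array(m['K'])
    d=cv2.undistortPoints(np.stack([u,v],-1).reshape(-1,1,2).astype(float),K,np.array([m['k1'],0,0,0.]))[:,0]
    P=np.c_[d,np.ones(len(d))]*D.reshape(-1,1)
    return ((P-t)@R).reshape(480,640,3)
E
python3 - <<'E'
from h import *
np.set_printoptions(precision=4,suppress=True)
for n in ['scene','side']:
    c=cam(n); I,D=robot.read_camera(n); cv2.imwrite(f'pics/{n}0.png',I[:,:,::-1]); np.savez(f'{n}0.npz',I=I,D=D)
    print(n,'cam at',-c[1].T@c[2])
    P=cloud(c,D)
    for l in ['scanner','lid_grip','lid_hinge','glass','tray','fellow','index_box']:
        r=robot.recognise(n,l)
        for x in r[:4]:
            u,v=np.round(x['uv']).astype(int); print(l,(u,v),round(x['confidence'],2),P[min(v,479),min(u,639)])
E
```

```text
scene cam at [ 1.4556 -0.7548  1.2161]
scanner (np.int64(350), np.int64(241)) 0.61 [ 0.6741 -0.0553  0.1439]
lid_grip (np.int64(351), np.int64(225)) 0.6 [ 0.6489 -0.0323  0.1656]
lid_hinge (np.int64(352), np.int64(223)) 0.92 [ 0.6485 -0.029   0.1702]
glass (np.int64(291), np.int64(305)) 0.86 [ 0.6984 -0.2541  0.0689]
tray (np.int64(212), np.int64(286)) 0.68 [ 0.4805 -0.3536  0.0044]
fellow (np.int64(148), np.int64(278)) 0.6 [ 0.3792 -0.4845  0.0336]
fellow (np.int64(229), np.int64(287)) 0.59 [ 0.5347 -0.3309  0.0357]
index_box (np.int64(419), np.int64(174)) 0.64 [0.5447 0.317  0.0866]
side cam at [0.2679 0.7221 0.7465]
lid_grip (np.int64(262), np.int64(217)) 0.93 [0.5997 0.0965 0.2149]
lid_hinge (np.int64(262), np.int64(219)) 0.71 [0.5919 0.1119 0.2236]
lid_hinge (np.int64(269), np.int64(413)) 0.68 [0.4757 0.3766 0.0872]
glass (np.int64(295), np.int64(194)) 0.71 [ 0.6672 -0.2141  0.0449]
glass (np.int64(302), np.int64(245)) 0.63 [0.5527 0.033  0.1118]
glass (np.int64(365), np.int64(343)) 0.53 [0.389  0.1508 0.016 ]
tray (np.int64(379), np.int64(194)) 0.96 [ 0.4847 -0.3405  0.0015]
fellow (np.int64(356), np.int64(175)) 0.92 [ 0.5408 -0.312   0.0657]
fellow (np.int64(428), np.int64(157)) 0.84 [ 0.3851 -0.471   0.0583]
index_box (np.int64(267), np.int64(413)) 0.58 [0.4782 0.3778 0.0879]
```

View pics/scene0.png

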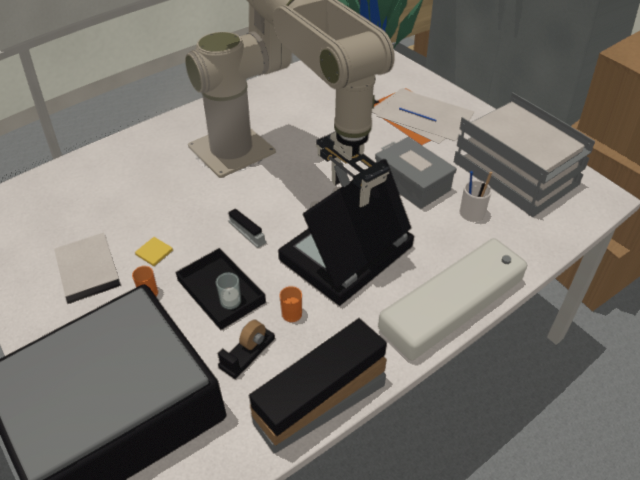

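View pics/side0.png

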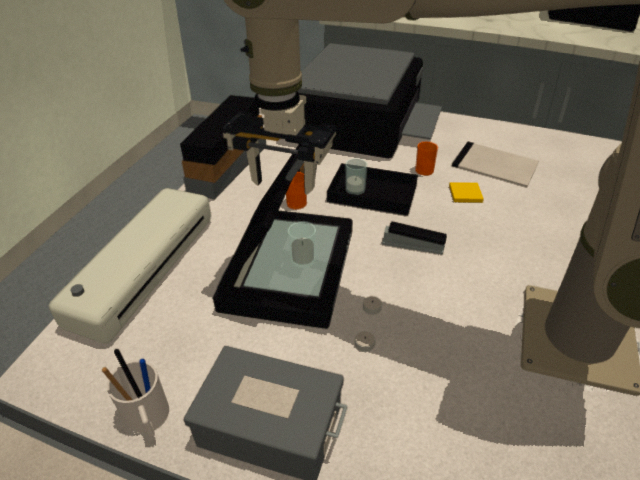

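The wanted glass is the clear tumbler with white wax on the scanner bed at side (302,243). Look-alikes: the orange glass at side (297,190) = scene (291,305), the orange one at side (427,158) = scene (148,278), and the fellow at side (356,176) in the tray. Tea lights are at side (372,304) and (365,342). I choose the clear one at (302,243).

Run:
```python
from h import *
np.set_printoptions(precision=4,suppress=True)
A=[]
for n in ['scene','side']:
    z=np.load(n+'0.npz'); P=cloud(cam(n),z['D']); I=z['I'].astype(int)
    ok=z['D']>0; A.append(np.c_[P[ok],I[ok]])
    if n=='side':
        cv2.imwrite('pics/crop.png',cv2.resize(z['I'][130:350,200:450,::-1],None,fx=3,fy=2.7,interpolation=cv2.INTER_CUBIC)); Ps=P;Is=I
for k,a in enumerate(A):
    P=a[:,:3]; br=a[:,3:].max(1)
    def rect(m,s):
        q=P[m]; print(k,s,m.sum()); 
        if m.sum()>30:
            r=cv2.minAreaRect(q[:,:2].astype(np.float32)); print('  ',r, 'medz',np.median(q[:,2]))
    x,y,z=P.T
    rect((x>.42)&(x<.85)&(y>-.19)&(y<.24)&(z>.04)&(z<.058),'scanner')
    rect((x>.35)&(x<.64)&(y>-.46)&(y<-.24)&(z>.027)&(z<.038)&(br<70),'tray')
    m=(x>.5)&(x<.85)&(y>-.19)&(y<.24)&(z>.085)&(z<.2)&(br<50)
    q=P[m]; 
    for i in range(4):
        c=q.mean(0); n=np.linalg.svd(q-c,full_matrices=False)[2][2]; e=abs((q-c)@n); q=q[e<max(.006,2*np.median(e))]
    if n[0]>0:n=-n
    print('lid plane',c,n,len(q),'tilt',np.arccos(abs(n[2])), 'yaw of normal',np.arctan2(n[1],n[0]))
# glass & fellow wax: bright pts
for nm,(u0,u1,v0,v1) in dict(glass=(285,322,220,266),fellow=(342,370,158,195)).items():
    p=Ps[v0:v1,u0:u1].reshape(-1,3);b=Is[v0:v1,u0:u1].reshape(-1,3)
    print(nm); print(np.c_[p,b][::41][:40])
```

```text
0 scanner 2284
   ((0.5923702716827393, -0.07009220123291016), (0.40990328788757324, 0.3200010657310486), 30.02804946899414) medz 0.04833738140916147
0 tray 571
   ((0.50481778383255, -0.34457623958587646), (0.21589642763137817, 0.1412038952112198), 2.2424042224884033) medz 0.032313429282963844
lid plane [ 0.6601 -0.0066  0.1427] [-0.8411 -0.1128 -0.529 ] 4521 tilt 1.0133644445149559 yaw of normal -3.0082811378968106
1 scanner 8945
   ((0.6324396729469299, 0.025976955890655518), (0.494365930557251, 0.33789658546447754), 11.333683013916016) medz 0.04838985905023878
1 tray 533
   ((0.5024658441543579, -0.3401843011379242), (0.20999039709568024, 0.1489051729440689), 3.0771713256835938) medz 0.03162169124703883
lid plane [0.6455 0.0668 0.1455] [-0.8389 -0.1276 -0.5291] 932 tilt 1.0132689573589124 yaw of normal -2.99065849155973
glass
[[  0.6483  -0.1042   0.0496  55.      59.      54.    ]
 [  0.6383  -0.1036   0.0496  77.      83.      71.    ]
 [  0.6288  -0.1041   0.0487 107.     118.     105.    ]
 [  0.5807  -0.0138   0.1245 148.     160.     143.    ]
 [  0.5728  -0.0154   0.1227 1
[... 2812 characters left out ...]
.      16.    ]
 [  0.5406  -0.3125   0.0565 114.     115.      98.    ]
 [  0.5263  -0.3958   0.0052   8.      10.      12.    ]
 [  0.5456  -0.3127   0.0464 134.     134.     115.    ]
 [  0.5285  -0.3836   0.0027  14.       9.      15.    ]
 [  0.5515  -0.3162   0.0338 129.     127.     113.    ]
 [  0.5234  -0.3415   0.0207  51.      50.      47.    ]
 [  0.5569  -0.3174   0.0227  98.     103.      89.    ]
 [  0.5252  -0.3284   0.0193  90.      94.      82.    ]
 [  0.5621  -0.3178   0.0121  76.      83.      72.    ]
 [  0.5291  -0.3243   0.0119  79.      82.      73.    ]
 [  0.5541  -0.2719   0.0344  14.      14.      10.    ]
 [  0.5325  -0.3183   0.0057  42.      43.      39.    ]]
```

View pics/crop.png

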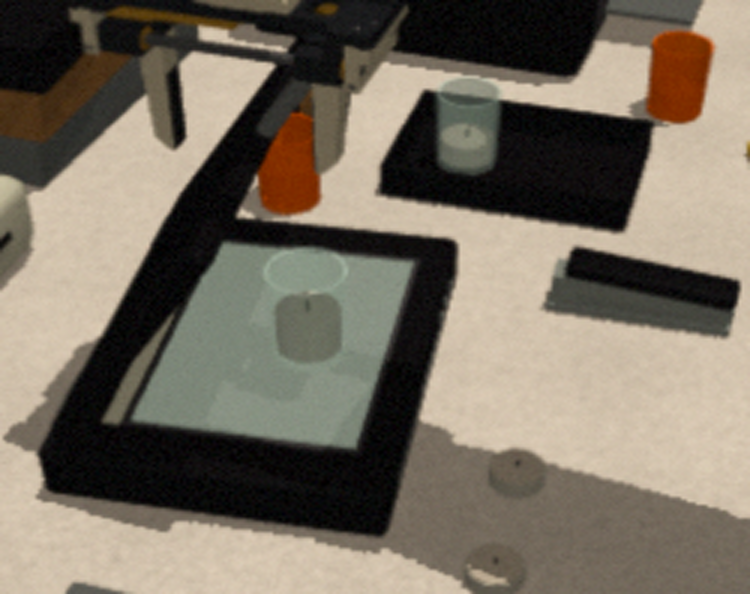

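The crop shows the clear half-wax tumbler on the bed, at crop (307,315), so the choice holds. The fellow is in the tray at (468,130), and the orange ones are elsewhere. Now I refine the numbers.

Run:
```python
from h import *
from scipy.optimize import least_squares
np.set_printoptions(precision=4,suppress=True)
c=cam('side'); z=np.load('side0.npz'); P=cloud(c,z['D']); I=z['I']
fl=onz(c,(328.3,326.8),0); bl=onz(c,(215,311.8),0); fr=onz(c,(351.7,219.5),.05)
print('fl',fl,'bl',bl,'fr',fr,'len',np.hypot(*(fl-bl)[:2]),np.hypot(*(fl-fr)[:2]),'yaw',np.arctan2(*(bl-fl)[1::-1]),np.arctan2(-(fl-fr)[0],(fl-fr)[1]))
def cyl(x0,y0,zb,cs,R=.045):
    q=[]
    for n in cs:
        zz=np.load(n+'0.npz'); p=cloud(cam(n),zz['D'])[zz['D']>0]
        d=np.hypot(p[:,0]-x0,p[:,1]-y0); q.append(p[(d<R)&(p[:,2]>zb+.008)&(p[:,2]<zb+.074)])
    q=np.vstack(q); 
    f=lambda s: np.hypot(q[:,0]-s[0],q[:,1]-s[1])-(.026+.002*(q[:,2]-zb)/.078)
    s=least_squares(f,[x0,y0],loss='soft_l1',f_scale=.002); print(s.x,len(q),'res',np.median(abs(s.fun)))
    return s.x
cyl(.565,.007,.05,['side']); cyl(.55,-.338,.005,['side','scene']);cyl(.55,-.338,.005,['side']);cyl(.55,-.338,.005,['scene'])
for l in ['tealight','stapler','tape','tealight0','tealight1']:
    for x in robot.recognise('side',l)[:3]:
        u,v=np.round(x['uv']).astype(int); print(l,(u,v),round(x['confidence'],2),P[v,u])
# lid: front face, tab points in scene
cs=cam('scene'); zs=np.load('scene0.npz'); Q=cloud(cs,zs['D']); print(Q[172:205:4,362:392:6].reshape(-1,3))
```

```text
fl [0.4691 0.1226 0.    ] bl [0.6951 0.1585 0.    ] fr [ 0.5049 -0.153   0.05  ] len 0.22882662741009024 0.2778594044703272 yaw 0.15758057979257467 0.12929669834176247
[0.5631 0.0069] 942 res 0.0013374100649553716
[ 0.551  -0.3402] 1141 res 0.0017562365385975706
[ 0.5492 -0.3398] 584 res 0.0014839844481611408
[ 0.5518 -0.3412] 557 res 0.0017384222708674048
tealight (np.int64(373), np.int64(304)) 0.76 [0.3998 0.0521 0.0155]
tealight (np.int64(364), np.int64(343)) 0.63 [0.3909 0.1506 0.0149]
stapler (np.int64(414), np.int64(240)) 0.61 [ 0.3598 -0.1581  0.0234]
tape (np.int64(414), np.int64(241)) 0.55 [ 0.3594 -0.1575  0.0211]
tape (np.int64(303), np.int64(172)) 0.46 [ 0.6964 -0.345   0.0241]
tape (np.int64(355), np.int64(175)) 0.45 [ 0.5439 -0.314   0.0639]
tealight0 (np.int64(373), np.int64(304)) 0.76 [0.3998 0.0521 0.0155]
tealight0 (np.int64(364), np.int64(343)) 0.63 [0.3909 0.1506 0.0149]
tealight1 (np.int64(373), np.int64(304)) 0.76 [0.3998 0.0521 0.0155]
tealight1 (np.int64(364), np.int64(343)) 0.63 [0.3909 0.1506 0.0149]
[[ 0.67   -0.0265  0.3449]
 [ 0.6779 -0.0154  0.3446]
 [ 0
[... 457 characters left out ...]
 0.6101  0.116   0.1956]
 [ 0.6843 -0.0366  0.3125]
 [ 0.6873 -0.0208  0.3063]
 [ 0.6123  0.0719  0.2065]
 [ 0.6107  0.0949  0.1934]
 [ 0.6121  0.1155  0.1837]
 [ 0.6545 -0.008   0.2646]
 [ 0.6624  0.004   0.2638]
 [ 0.6164  0.069   0.1974]
 [ 0.6224  0.0844  0.1935]
 [ 0.6194  0.1094  0.1781]
 [ 0.6568 -0.0093  0.2543]
 [ 0.6636  0.0038  0.252 ]
 [ 0.6177  0.0689  0.1848]
 [ 0.6265  0.0817  0.1842]
 [ 0.6255  0.1047  0.1712]
 [ 0.6575 -0.0091  0.2419]
 [ 0.663   0.0054  0.238 ]
 [ 0.6282  0.0599  0.1835]
 [ 0.6307  0.0789  0.175 ]
 [ 0.6308  0.1007  0.1632]
 [ 0.6617 -0.0122  0.2337]
 [ 0.627   0.0411  0.1793]
 [ 0.6342  0.0551  0.1768]
 [ 0.6355  0.0753  0.1666]
 [ 0.6357  0.0971  0.1548]]
```

Run:
```python
from h import *
np.set_printoptions(precision=4,suppress=True)
s=robot.read_state(); print({k:np.round(s[k],3) for k in s}); print(Ro.from_rotvec(s['orientation']).as_matrix())
I,D=robot.read_camera('wrist'); c=cam('wrist'); cv2.imwrite('pics/w0.png',I[:,:,::-1]); np.savez('w0.npz',I=I,D=D); print(robot.camera_model('wrist')['tool_from_camera'])
for l in ['lid_grip','glass']:
    for x in robot.recognise('wrist',l)[:3]: u,v=np.round(x['uv']).astype(int); print(l,u,v,x['confidence'],cloud(c,D)[v,u])
z=np.load('side0.npz');P=cloud(cam('side'),z['D'])
for v in range(150,200,6): print([ (u,*np.round(P[v,u],3)) for u in range(286,312,4)])
```

```text
{'t': np.float64(1.05), 'q': array([-0.085,  0.13 ,  1.488,  0.   ,  1.523, -0.085]), 'dq': array([-0.   , -0.001, -0.001,  0.   , -0.002,  0.002]), 'joint_torque': array([ -0.008, -56.144, -49.514,   0.084,  -0.094,   0.001]), 'tool_pos': array([0.6 , 0.  , 0.23]), 'orientation': array([-2.221, -2.221,  0.   ]), 'force': array([-0.355, -0.246, -1.043]), 'wrist_torque': array([ 0.004,  0.058, -0.019]), 'gripper_force': np.float64(0.211), 'opening': np.float64(0.093)}
[[ 0.  1. -0.]
 [ 1. -0.  0.]
 [ 0. -0. -1.]]
[[-0.0009 -0.972  -0.2352  0.065 ]
 [ 1.     -0.001   0.0006  0.0005]
 [-0.0009 -0.2352  0.972  -0.1562]
 [ 0.      0.      0.      1.    ]]
lid_grip 334 194 0.63 [0.6093 0.0418 0.2151]
glass 230 236 0.75 [ 0.543  -0.0045  0.0913]
[(286, np.float64(0.575), np.float64(0.03), np.float64(0.317)), (290, np.float64(0.568), np.float64(0.03), np.float64(0.318)), (294, np.float64(0.561), np.float64(0.03), np.float64(0.319)), (298, np.float64(0.551), np.float64(0.036), np.float64(0.324)), (302, np.float64(0.544), np.float64(0.036), np.float64(0.325)), (306, np.float64(0.537), np.float
[... 2993 characters left out ...]
.float64(0.66), np.float64(-0.216), np.float64(0.052)), (302, np.float64(0.651), np.float64(-0.22), np.float64(0.051)), (306, np.float64(0.549), np.float64(0.011), np.float64(0.223)), (310, np.float64(0.542), np.float64(0.009), np.float64(0.223))]
[(286, np.float64(0.695), np.float64(-0.221), np.float64(0.022)), (290, np.float64(0.68), np.float64(-0.212), np.float64(0.032)), (294, np.float64(0.67), np.float64(-0.212), np.float64(0.034)), (298, np.float64(0.662), np.float64(-0.22), np.float64(0.03)), (302, np.float64(0.654), np.float64(-0.227), np.float64(0.027)), (306, np.float64(0.648), np.float64(-0.239), np.float64(0.021)), (310, np.float64(0.651), np.float64(-0.272), np.float64(-0.002))]
```

View pics/w0.png

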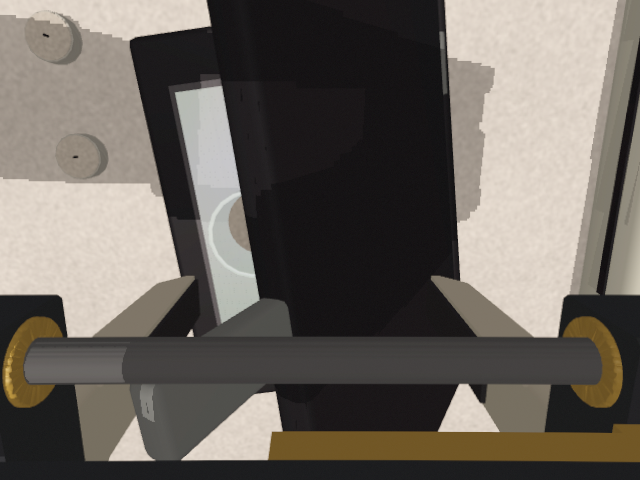

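The tab sits between the open fingers, which close along world x, so the arm must first go straight up.

>>> {"op": "move_arm", "data": {
  "deltas": [0, 0, -0.06, 0, 0, 0, 1, 0, 0, -0.12, 0, 0, 0, 1, 0, 0, -0.17, 0, 0, 0, 1, 0, 0, -0.17, 0, 0, 0, 1]
}}

```text
t: 1.7
tool_pos: [0.6016, -0.0001, 0.406]
orientation: [2.216, 2.216, 0.01]
force: [0.6, 0.3, 0.2]
opening: 0.0929
gripper_force: 0.0
```

```bash
cat >> h.py <<'E'
YAW=.14
def ori(e,yaw=YAW):   # approach dir e below horizontal, tool y along scanner axis, tool x back-down
    e=np.radians(e); f=np.array([np.cos(yaw),np.sin(yaw),0]); zt=np.cos(e)*f+np.array([0,0,-np.sin(e)])
    xt=-np.sin(e)*f+np.array([0,0,-np.cos(e)]); return np.c_[xt,np.cross(zt,xt),zt]
def delta(grasp,R,base=None):  # tcp = grasp + 8mm along z ; returns delta row and target
    s=robot.read_state(); p0,R0=(np.array(s['tool_pos']),Ro.from_rotvec(s['orientation']).as_matrix()) if base is None else base
    p=np.array(grasp)+.008*R[:,2]
    return np.round(np.r_[R0.T@(p-p0),Ro.from_matrix(R0.T@R).as_rotvec()],4)
E
python3 - <<'E'
from h import *
np.set_printoptions(precision=4,suppress=True)
s=robot.read_state(); print(s['t'],s['tool_pos'],s['q'],s['force'])
R=ori(55); g=np.array([.563,.007,.10]); print(R)
print(delta(g-.16*R[:,2],R))
E
```

```text
1.7 [ 0.6016 -0.0001  0.406 ] [-0.0854  0.1247  1.1764  0.      1.8304 -0.0854] [0.5968 0.3325 0.1792]
[[-0.8111 -0.1395  0.568 ]
 [-0.1143  0.9902  0.08  ]
 [-0.5736  0.     -0.8192]]
[-0.0049 -0.1267  0.1802 -0.514  -0.4434 -1.6528]
```

Run:
```python
from h import *
R=ori(55); print(delta([.44,-.01,.32],R).tolist())
```

```text
[-0.0092, -0.158, 0.0909, -0.514, -0.4434, -1.6528]
```

>>> {"op": "move_arm", "data": {
  "deltas": [0, -0.05, 0, -0.05, -0.04, -0.16, 1, -0.003, -0.1, 0.01, -0.1, -0.085, -0.32, 1, -0.005, -0.15, 0.02, -0.15, -0.13, -0.48, 1, -0.009, -0.158, 0.03, -0.2, -0.17, -0.64, 1, -0.009, -0.158, 0.05, -0.25, -0.215, -0.8, 1, -0.009, -0.158, 0.07, -0.3, -0.26, -0.96, 1, -0.009, -0.158, 0.09, -0.35, -0.3, -1.12, 1, -0.009, -0.158, 0.09, -0.4, -0.345, -1.28, 1, -0.009, -0.158, 0.09, -0.45, -0.39, -1.44, 1, -0.009, -0.158, 0.091, -0.5, -0.43, -1.6, 1, -0.009, -0.158, 0.091, -0.514, -0.443, -1.653, 1, -0.009, -0.158, 0.091, -0.514, -0.443, -1.653, 1]
}}

```text
t: 3.2
tool_pos: [0.4648, -0.0134, 0.3099]
orientation: [-0.178, 2.558, 0.066]
force: [-0.1, -0.5, 0.7]
opening: 0.093
gripper_force: 0.0
```

Run:
```python
from h import *
np.set_printoptions(precision=4,suppress=True)
s=robot.read_state(); print(s['t'],s['tool_pos'],s['q'],s['force'])
print(Ro.from_rotvec(s['orientation']).as_matrix()[:,2])
I,D=robot.read_camera('wrist'); c=cam('wrist'); cv2.imwrite('pics/w1.png',I[:,:,::-1]); np.savez('w1.npz',I=I,D=D)
P=cloud(c,D)
for l in ['lid_grip','glass']:
    for x in robot.recognise('wrist',l)[:3]: u,v=np.round(x['uv']).astype(int); print(l,u,v,x['confidence'],P[v,u])
```

```text
3.2 [ 0.4648 -0.0134  0.3099] [-0.3563 -0.8919  2.2317  0.2827  1.2948 -2.0728] [-0.0749 -0.5353  0.737 ]
[ 0.5404  0.0852 -0.8371]
lid_grip 306 284 0.97 [0.6089 0.0032 0.1917]
glass 315 168 0.89 [0.5384 0.0013 0.129 ]
glass 78 198 0.57 [ 0.6525 -0.2254  0.0712]
```

View pics/w1.png

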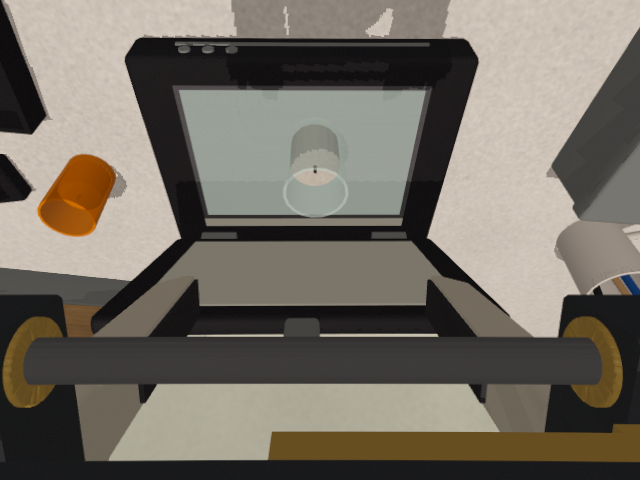

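The picture shows the glass at (315,175), the lid opening toward the bottom and the tab at (302,327), all well centred. But joint 2 is at its limit here, so I fit the kinematics to plan reachable poses.

```bash
cat > kin.py <<'E'
from h import *
from scipy.optimize import least_squares
import os
def fk(q,k):
    a1,h,dy,L1,a3,L2,d6,a5=k
    R1=Ro.from_euler('z',q[0]);R2=R1*Ro.from_euler('y',q[1]);R3=R2*Ro.from_euler('y',q[2])
    R5=R3*Ro.from_euler('z',q[3])*Ro.from_euler('y',q[4]);R=R5*Ro.from_euler('z',q[5])
    return R1.apply([a1,dy,h])+R2.apply([0,0,L1])+R3.apply([a3,0,L2])+R5.apply([a5,0,d6]),R.as_matrix()
Q=json.load(open('q.json')) if os.path.exists('q.json') else [[[-0.085,0.1302,1.488,0,1.523,-0.085],[.6,0,.23],[-2.221,-2.221,0]],[[-0.0854,0.1247,1.1764,0,1.8304,-0.0854],[.6016,-.0001,.406],[2.216,2.216,.01]]]
def add():
    s=robot.read_state(); Q.append([list(map(float,s[k])) for k in('q','tool_pos','orientation')]); json.dump(Q,open('q.json','w'))
def fit():
    k0=np.array([0,.35,.05,.45,0,.45,.25,0])
    f=lambda k: np.r_[np.concatenate([fk(q,k)[0]-p for q,p,_ in Q])/.001,(k-k0)/np.array([.02,.1,.1,.1,.02,.1,.1,.01])*.3]
    r=least_squares(f,k0); return r.x
LO=np.array([-2.96,-.89,.02,-1.34,0,-2.66]);HI=np.array([2.96,2.26,2.5,4.48,2.73,2.66])
def ik(p,R,k,q0):
    f=lambda q:(lambda a:np.r_[(a[0]-p)*1000,Ro.from_matrix(R.T@a[1]).as_rotvec()*300])(fk(q,k))
    r=least_squares(f,np.clip(q0,LO+.01,HI-.01),bounds=(LO+.03,HI-.03)); return r.x,np.abs(r.fun).max()
E
python3 - <<'E'
from kin import *
np.set_printoptions(precision=4,suppress=True)
add(); k=fit(); print(k)
for q,p,o in Q:
    a=fk(q,k); print(a[0]-p,Ro.from_matrix(a[1].T@Ro.from_rotvec(o).as_matrix()).as_rotvec())
q0=Q[-1][0]
for nm,g,es in [('glass',[.563,.007,.1],(45,50,55,60,65,70)),('gl back .1',None,(50,55,60,65,70)),('place',[.453,-.344,.06],(50,55,60,65,70)),('closed',[.457,-.03,.06],(50,60,70,80,90,100)),('open',[.571,-.02,.27],(80,90,100,110))]:
    for e in es:
        R=ori(e); gg=np.array(g) if g else np.array([.563,.007,.1])-.1*R[:,2]
        q,er=ik(gg+.008*R[:,2],R,k,q0); print(nm,e,q,round(er,2))
P=cloud(cam('wrist'),np.load('w1.npz')['D']); 
c=cam('wrist')
for uv in [(133,42),(474,42)]: print(uv,onz(c,uv,.05), P[uv[1]+8,uv[0]+(8 if uv[0]<300 else -8)])
for uv in [(181,238),(428,238)]: print('rear',uv,onz(c,uv,.05))
E
```

```text
[0.0004 0.3184 0.0511 0.3693 0.0616 0.553  0.3669 0.0001]
[0.0001 0.0001 0.    ] [0.0003 0.001  1.5708]
[-0.0001 -0.0001 -0.    ] [0.0001 0.     1.5708]
[-0. -0.  0.] [ 0.     -0.      1.5708]Traceback (most recent call last):
  File "<stdin>", line 10, in <module>
  File "kin.py", line 19, in ik
    r=least_squares(f,np.clip(q0,LO+.01,HI-.01),bounds=(LO+.03,HI-.03)); return r.x,np.abs(r.fun).max()
    return func(*args, **kwargs)
    raise ValueError("Initial guess is outside of provided bounds")
ValueError: Initial guess is outside of provided bounds
```

Model is excellent (q6 carries a fixed +π/2). Add that and fix the bounds.

```bash
sed -i "s/Ro.from_euler('z',q\[5\])/Ro.from_euler('z',q[5]+np.pi\/2)/; s/np.clip(q0,LO+.01,HI-.01)/np.clip(q0,LO+.05,HI-.05)/" kin.py
python3 - <<'E'
from kin import *
np.set_printoptions(precision=3,suppress=True)
k=fit()
q0=[-.1,-.3,1.9,0,1.2,-1.6]
for nm,g,es in [('glass',[.563,.007,.1],(45,55,60,65,70)),('gl back .1',None,(45,55,60,65,70)),('place',[.453,-.344,.06],(50,55,60,65,70)),('closed',[.457,-.03,.06],(50,60,70,80,90,100)),('open',[.571,-.02,.27],(80,90,100,110))]:
    for e in es:
        R=ori(e); gg=np.array(g) if g else np.array([.563,.007,.1])-.1*R[:,2]
        q,er=ik(gg+.008*R[:,2],R,k,q0); print(nm,e,q,round(er,2))
P=cloud(cam('wrist'),np.load('w1.npz')['D']); 
c=cam('wrist')
for uv in [(133,42),(474,42)]: print(uv,onz(c,uv,.05))
for uv in [(181,238),(428,238)]: print('rear',uv,onz(c,uv,.05))
E
```

```text
glass 45 [-0.254 -0.449  2.47   0.652  0.464 -2.457] 1.24
glass 55 [-0.203 -0.362  2.328  0.338  0.62  -2.134] 0.0
glass 60 [-0.18  -0.302  2.248  0.244  0.709 -2.037] 0.0
glass 65 [-0.158 -0.236  2.167  0.174  0.8   -1.965] 0.0
glass 70 [-0.139 -0.166  2.083  0.121  0.892 -1.91 ] 0.0
gl back .1 45 [-0.343 -0.778  2.47   0.438  0.863 -2.251] 24.15
gl back .1 55 [-0.267 -0.723  2.399  0.291  0.915 -2.091] 0.0
gl back .1 60 [-0.227 -0.604  2.29   0.219  0.972 -2.016] 0.0
gl back .1 65 [-0.192 -0.49   2.183  0.16   1.039 -1.955] 0.0
gl back .1 70 [-0.162 -0.379  2.075  0.114  1.113 -1.906] 0.0
place 50 [-0.864 -0.136  2.141  0.419  0.801 -2.63 ] 68.49
place 55 [-0.864 -0.093  2.096  0.379  0.845 -2.63 ] 56.22
place 60 [-0.863 -0.052  2.051  0.338  0.889 -2.63 ] 43.96
place 65 [-0.86  -0.013  2.006  0.297  0.934 -2.63 ] 31.86
place 70 [-0.854  0.026  1.961  0.256  0.98  -2.63 ] 20.08
closed 50 [-0.455 -0.484  2.47   0.54   0.769 -2.508] 35.97
closed 60 [-0.362 -0.532  2.47   0.332  0.811 -2.259] 13.03
closed 70 [-0.291 -0.45   2.383  0.184  0.897 -2.094] 0.0
closed 80 [-0.227 -0.268  2.216  0.073  1.031 -1.97 ] 0.0
closed 90 [-0.177 -0.09   2.051  0.     1.18  -1.888] 0.0
closed 100 [-0.14   0.085  1.887 -0.049  1.337 -1.835] 0.0
open 80 [-0.157 -0.124  1.695  0.051  1.404 -1.872] 0.0
open 90 [-0.125  0.042  1.524  0.     1.576 -1.835] 0.0
open 100 [-0.099  0.21   1.351 -0.042  1.75  -1.813] 0.0
open 110 [-0.078  0.379  1.179 -0.079  1.924 -1.803] 0.0
(133, 42) [ 0.494 -0.152  0.05 ]
(474, 42) [0.456 0.122 0.05 ]
rear (181, 238) [ 0.725 -0.132  0.05 ]
rear (428, 238) [0.686 0.164 0.05 ]
```

Run:
```python
from kin import *
np.set_printoptions(precision=4,suppress=True)
P=cloud(cam('wrist'),np.load('w1.npz')['D']).reshape(-1,3)
d=np.hypot(P[:,0]-.563,P[:,1]-.007); q=P[(d<.045)&(P[:,2]>.058)&(P[:,2]<.124)]
f=lambda s: np.hypot(q[:,0]-s[0],q[:,1]-s[1])-(.026+.002*(q[:,2]-.05)/.078)
r=least_squares(f,[.563,.007],loss='soft_l1',f_scale=.002); print(r.x,len(q),np.median(abs(r.fun)))
R=ori(60); g=np.array([.563,.007,.1]); print(delta(g-.1*R[:,2],R).tolist())
k=fit(); q0=[-.1,-.3,1.9,0,1.2,-1.6]
for y in (-.2,-.35,-.5,-.65): R=ori(60,y); print(y,*ik(np.array([.453,-.344,.055])+.008*R[:,2],R,k,q0),*ik(np.array([.453,-.344,.2])+.008*R[:,2],R,k,q0))
```

```text
[0.5637 0.0058] 4119 0.0017600570648476956
[0.027, 0.0045, 0.1393, 0.0092, 0.0562, -0.0021]
-0.2 [-0.9487 -0.1237  2.1884  0.5057  0.7463 -2.63  ] 3.0364176709966113 [-0.9622 -0.3398  2.0834  0.4116  1.0411 -2.4787] 7.971573244403885e-12
-0.35 [-0.9098 -0.1633  2.2293  0.4423  0.6692 -2.4236] 1.1102230246251565e-13 [-0.9097 -0.3847  2.1174  0.3256  0.9791 -2.2541] 1.3877787807814457e-13
-0.5 [-0.8483 -0.1905  2.2526  0.3051  0.6042 -2.1291] 5.412337245047638e-13 [-0.8483 -0.4135  2.1385  0.2144  0.9305 -2.0048] 3.608224830031759e-13
-0.65 [-0.7808 -0.1999  2.2606  0.1222  0.5644 -1.7877] 1.1102230246251565e-13 [-0.7808 -0.4234  2.1456  0.0833  0.9012 -1.736 ] 1.6653345369377348e-13
```

>>> {"op": "move_arm", "data": {
  "deltas": [0.01, 0.002, 0.045, 0.003, 0.02, 0, 1, 0.02, 0.004, 0.09, 0.006, 0.04, 0, 1, 0.027, 0.0045, 0.135, 0.009, 0.056, -0.002, 1, 0.027, 0.0045, 0.139, 0.009, 0.056, -0.002, 1, 0.027, 0.0045, 0.139, 0.009, 0.056, -0.002, 1]
}}

```text
t: 3.98
tool_pos: [0.5175, 0.0008, 0.1812]
orientation: [-0.185, 2.611, 0.05]
force: [0.5, -0.0, 0.7]
opening: 0.093
gripper_force: 0.0
```

Run:
```python
from kin import *
add(); s=robot.read_state(); print(s['t'],s['tool_pos'],s['q'],s['force'])
R=ori(60); print(delta([.5635,.006,.1],R).tolist())
```

```text
3.975 [0.51754154 0.00084793 0.18124842] [-0.22708518 -0.60602651  2.28882768  0.21983222  0.97503496 -2.01842894] [ 0.46765316 -0.03531011  0.68884994]
[0.0007, -0.0014, 0.1015, 0.0007, 0.0011, 0.0016]
```

>>> {"op": "move_arm", "data": {
  "deltas": [0.0007, -0.001, 0.035, 0, 0, 0, 1, 0.0007, -0.001, 0.07, 0, 0, 0, 1, 0.0007, -0.0014, 0.1, 0, 0, 0, 1, 0.0007, -0.0014, 0.1, 0, 0, 0, 1, 0.0007, -0.0014, 0.1, 0, 0, 0, 0.5, 0.0007, -0.0014, 0.1, 0, 0, 0, 0.5, 0.0007, -0.0014, 0.1, 0, 0, 0, 0.5, 0.0007, -0.0014, 0.1, 0, 0, 0, 0.5, 0.0007, -0.0014, 0.1, 0, 0, 0, 0.5, 0.0007, -0.0014, 0.1, 0, 0, 0, 0.5],
  "squeeze": 15
}}

```text
t: 5.22
tool_pos: [0.567, 0.0059, 0.094]
orientation: [-0.185, 2.611, 0.049]
force: [-1.5, 0.2, 3.3]
opening: 0.0541
gripper_force: 15.0
```

Run:
```python
from kin import *
add(); s=robot.read_state(); print(s['t'],s['tool_pos'],s['q'],s['force'],s['opening'],s['gripper_force'])
R=ori(60); p=np.array(s['tool_pos']); g=p-.008*R[:,2]; print(g)
R0=Ro.from_rotvec(s['orientation']).as_matrix()
I,D=robot.read_camera('side'); cv2.imwrite('pics/s1.png',cv2.resize(I[130:350,180:430,::-1],None,fx=3,fy=2.7,interpolation=cv2.INTER_CUBIC))
print(delta(g+[0,0,.02],R,(p,R0)),delta(g+[-.03,-.004,.06],R,(p,R0)))
```

```text
5.225 [0.56700609 0.00593098 0.0940247 ] [-0.18442467 -0.30468852  2.24869845  0.24774826  0.71047976 -2.04458163] [-1.52138848  0.23245143  3.34080837] 0.05409059014786914 14.951861088479745
[0.56304522 0.00537281 0.1009529 ]
[-0.01   -0.     -0.0173  0.0001  0.0017  0.0012] [-0.0039  0.0002 -0.0671  0.0001  0.0017  0.0012]
```

View pics/s1.png

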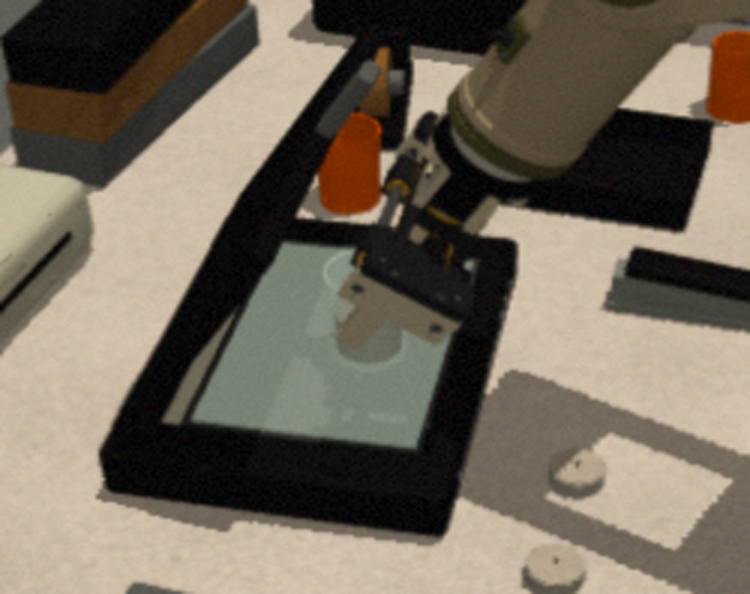

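The tumbler is held at crop (365,330); the tab is at (350,95), clear of the gripper. Now plan the transfer.

Run:
```python
from kin import *
np.set_printoptions(precision=3,suppress=True)
k=fit(); s=robot.read_state(); p=np.array(s['tool_pos']);R0=Ro.from_rotvec(s['orientation']).as_matrix();q=np.array(s['q'])
W=[([.563,.005,.121],.14),([.545,.003,.15],.14),([.525,-.01,.175],.14),([.515,-.05,.185],.1),([.51,-.1,.19],.0),([.50,-.15,.19],-.12),([.49,-.2,.19],-.25),([.48,-.25,.19],-.37),([.465,-.3,.185],-.45),([.453,-.344,.175],-.5)]
rows=[]
for g,y in W:
    R=ori(60,y); q1,e=ik(np.array(g)+.008*R[:,2],R,k,q); print(q1,round(e,2),np.abs(q1-q).max()); q=q1
    print('   ',delta(g,R,(p,R0)).round(3).tolist())
```

```text
[-0.185 -0.337  2.233  0.234  0.759 -2.026] 0.0 0.0486811475429898
    [-0.01, -0.0, -0.017, 0.0, 0.002, 0.001]
[-0.199 -0.444  2.254  0.224  0.845 -2.018] 0.0 0.10618389135424505
    [-0.009, 0.0, -0.052, 0.0, 0.002, 0.001]
[-0.247 -0.544  2.274  0.237  0.935 -2.053] 0.0 0.10081332487879097
    [-0.003, -0.01, -0.084, 0.0, 0.002, 0.001]
[-0.349 -0.577  2.276  0.264  0.979 -2.116] 0.0 0.10113788470698462
    [0.006, -0.048, -0.1, 0.02, 0.002, 0.036]
[-0.442 -0.573  2.265  0.26   0.985 -2.106] 0.0 0.09366707412808134
    [0.014, -0.098, -0.111, 0.07, 0.002, 0.122]
[-0.528 -0.569  2.262  0.242  0.975 -2.067] 0.0 0.08562933027593844
    [0.028, -0.146, -0.119, 0.13, 0.002, 0.226]
[-0.603 -0.547  2.248  0.213  0.955 -2.004] 0.0 0.07503056087299376
    [0.043, -0.195, -0.128, 0.195, 0.002, 0.339]
[-0.676 -0.506  2.221  0.189  0.932 -1.951] 0.0 0.07265627355314952
    [0.058, -0.243, -0.136, 0.256, 0.002, 0.443]
[-0.768 -0.456  2.196  0.199  0.909 -1.972] 0.0 0.09231353414067933
    [0.08, -0.291, -0.143, 0.296, 0.002, 0.512]
[-0.848 -0.388  2.167  0.224  0.878 -2.02 ] 0.0 0.08039840923923813
    [0.1, -0.333, -0.144, 0.321, 0.002, 0.555]
```

>>> {"op": "move_arm", "data": {
  "deltas": [-0.01, 0, -0.017, 0, 0, 0, 0.5, -0.009, 0, -0.052, 0, 0, 0, 0.5, -0.003, -0.01, -0.084, 0, 0.002, 0.001, 0.5, 0.006, -0.048, -0.1, 0.02, 0.002, 0.036, 0.5, 0.014, -0.098, -0.111, 0.07, 0.002, 0.122, 0.5, 0.028, -0.146, -0.119, 0.13, 0.002, 0.226, 0.5, 0.043, -0.195, -0.128, 0.195, 0.002, 0.339, 0.5, 0.058, -0.243, -0.136, 0.256, 0.002, 0.443, 0.5, 0.08, -0.291, -0.143, 0.296, 0.002, 0.512, 0.5, 0.1, -0.333, -0.144, 0.321, 0.002, 0.555, 0.5, 0.1, -0.333, -0.144, 0.321, 0.002, 0.555, 0.5, 0.1, -0.333, -0.144, 0.321, 0.002, 0.555, 0.5]
}}

```text
t: 6.78
tool_pos: [0.456, -0.3454, 0.1672]
orientation: [0.651, 2.55, -0.173]
force: [-0.1, -0.1, -1.1]
opening: 0.0538
gripper_force: 15.0
```

Run:
```python
from kin import *
np.set_printoptions(precision=4,suppress=True)
add(); s=robot.read_state(); print(s['t'],s['tool_pos'],s['q'],s['force'],s['opening'],s['gripper_force'])
Rn=Ro.from_rotvec(s['orientation']).as_matrix(); print('grasp',np.array(s['tool_pos'])-.008*Rn[:,2])
for n in ['side','wrist']:
    I,D=robot.read_camera(n); P=cloud(cam(n),D)
    if n=='side': cv2.imwrite('pics/s2.png',I[90:330,250:490,::-1].repeat(2,0).repeat(2,1))
    x,y,z=P.reshape(-1,3).T; br=I.reshape(-1,3).max(1)
    m=(x>.35)&(x<.65)&(y>-.46)&(y<-.24)&(z>.027)&(z<.038)&(br<70); print(n,m.sum(),cv2.minAreaRect(np.c_[x,y][m].astype(np.float32)) if m.sum()>50 else 0)
R=ori(60,-.5); 
for z in (.08,.057): print(delta([.453,-.344,z],R).tolist())
```

```text
6.775 [ 0.456  -0.3454  0.1672] [-0.8478 -0.3874  2.1667  0.222   0.8799 -2.0182] [-0.1102 -0.1012 -1.0605] 0.05384539531798113 14.98978478502977
grasp [ 0.4525 -0.3435  0.1741]
side 541 ((0.5019054412841797, -0.3388516306877136), (0.20898103713989258, 0.14821043610572815), 2.909050703048706)
wrist 7565 ((0.5027248859405518, -0.34294936060905457), (0.20987334847450256, 0.13982364535331726), 2.0158891677856445)
[0.0471, -0.0008, 0.0824, 0.0002, -0.0013, 0.0013]
[0.0585, -0.0008, 0.1023, 0.0002, -0.0013, 0.0013]
```

View pics/s2.png

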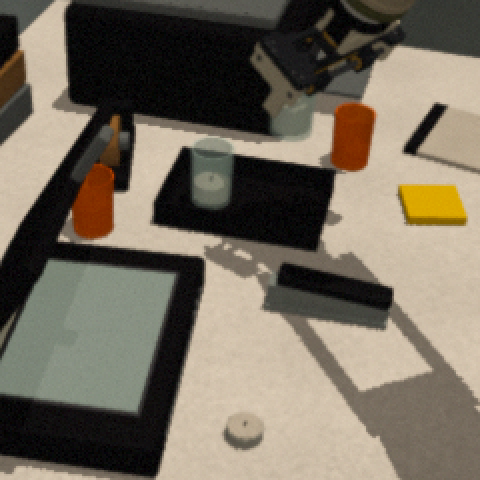

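The glass (s2 at (290,118)) hangs above the empty near half of the tray. The fellow is at (211,172) and the orange look-alike at (352,137), clear. Lower it.

>>> {"op": "move_arm", "data": {
  "deltas": [0.018, 0, 0.03, 0, 0, 0, 0.5, 0.036, -0.001, 0.06, 0, 0, 0, 0.5, 0.047, -0.001, 0.082, 0, 0, 0, 0.5, 0.052, -0.001, 0.091, 0, 0, 0, 0.5, 0.0555, -0.001, 0.097, 0, 0, 0, 0.5, 0.0575, -0.001, 0.1005, 0, 0, 0, 0.5, 0.0585, -0.001, 0.1023, 0, 0, 0, 0.5, 0.0585, -0.001, 0.1023, 0, 0, 0, 0.5]
}}

```text
t: 7.88
tool_pos: [0.4564, -0.3474, 0.0509]
orientation: [0.65, 2.547, -0.176]
force: [0.4, 0.9, -0.6]
opening: 0.054
gripper_force: 15.0
```

Run:
```python
from kin import *
np.set_printoptions(precision=4,suppress=True)
s=robot.read_state(); print(s['t'],s['tool_pos'],s['q'],s['force'],s['opening'],s['gripper_force'])
Rn=Ro.from_rotvec(s['orientation']).as_matrix(); print('grasp',np.array(s['tool_pos'])-.008*Rn[:,2])
```

```text
7.875 [ 0.4564 -0.3474  0.0509] [-0.8503 -0.1939  2.2488  0.3019  0.6112 -2.1273] [ 0.3754  0.9465 -0.5651] 0.05401229560181677 14.989402958576648
grasp [ 0.4529 -0.3455  0.0578]
```

>>> {"op": "move_arm", "data": {
  "deltas": [0.0005, 0, 0.0009, 0, 0, 0, 0.5, 0.0005, 0, 0.0009, 0, 0, 0, 0.5, 0.001, 0, 0.0017, 0, 0, 0, 0.5, 0.001, 0, 0.0017, 0, 0, 0, 0.5]
}}

```text
t: 8.38
tool_pos: [0.4566, -0.3475, 0.0491]
orientation: [0.65, 2.547, -0.176]
force: [-2.2, 1.6, 5.0]
opening: 0.0539
gripper_force: 15.0
```

Contact is felt (5 N), so release and back out along the tool axis.

>>> {"op": "move_arm", "data": {
  "deltas": [0, 0, 0, 0, 0, 0, 0.62, 0, 0, 0, 0, 0, 0, 0.75, 0, 0, 0, 0, 0, 0, 0.75, 0, 0, 0, 0, 0, 0, 0.75, 0, 0, -0.02, 0, 0, 0, 0.75, 0, 0, -0.05, 0, 0, 0, 0.75, 0, 0, -0.09, 0, 0, 0, 0.75, 0, 0, -0.13, 0, 0, 0, 0.75, 0, 0, -0.13, 0, 0, 0, 0.75]
}}

```text
t: 9.5
tool_pos: [0.4, -0.3175, 0.1655]
orientation: [0.649, 2.542, -0.181]
force: [0.7, -0.3, -0.0]
opening: 0.0697
gripper_force: 0.0
```

Run:
```python
from kin import *
np.set_printoptions(precision=4,suppress=True)
add(); s=robot.read_state(); print(s['t'],s['tool_pos'],s['q'],s['force'])
I,D=robot.read_camera('side'); P=cloud(cam('side'),D); cv2.imwrite('pics/s3.png',I[90:330,250:490,::-1].repeat(2,0).repeat(2,1))
p=P.reshape(-1,3); p=p[D.ravel()>0]
for x0,y0 in [(.453,-.345),(.55,-.34)]:
    q=p[(np.hypot(p[:,0]-x0,p[:,1]-y0)<.04)&(p[:,2]>.04)&(p[:,2]<.08)]
    r=least_squares(lambda s:np.hypot(q[:,0]-s[0],q[:,1]-s[1])-(.026+.002*(q[:,2]-.005)/.078),[x0,y0],loss='soft_l1',f_scale=.002);print(r.x,len(q),q[:,2].max())
```

```text
9.5 [ 0.4    -0.3175  0.1655] [-0.9187 -0.6195  2.3279  0.2501  0.9557 -2.0849] [ 0.7439 -0.3039 -0.0322]
[ 0.4523 -0.3445] 434 0.07999574781462135
[ 0.5488 -0.3395] 424 0.07995903824689823
```

View pics/s3.png

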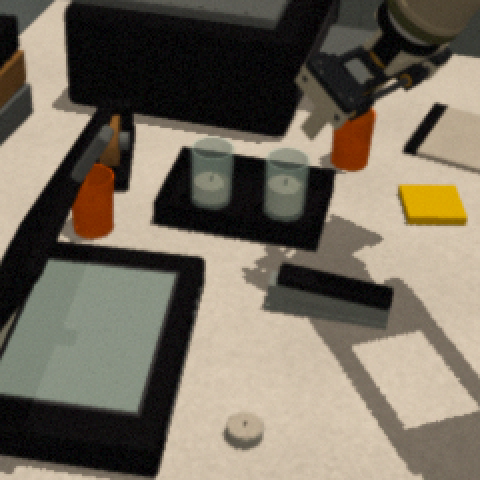

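Both glasses stand upright in the tray, the moved one at s3 (286,185) and the fellow at (211,172). Next, the lid tab.

Run:
```python
from kin import *
np.set_printoptions(precision=3,suppress=True)
k=fit(); s=robot.read_state(); p=np.array(s['tool_pos']);R0=Ro.from_rotvec(s['orientation']).as_matrix();q=np.array(s['q'])
W=[([.41,-.31,.23],-.5,60),([.42,-.3,.28],-.5,64),([.43,-.28,.33],-.45,68),([.45,-.24,.38],-.36,73),([.47,-.2,.40],-.26,78),([.49,-.15,.4],-.15,83),([.51,-.1,.4],-.05,88),([.53,-.05,.4],.05,93),([.54,-.002,.4],.14,95)]
for g,y,e in W:
    R=ori(e,y); q1,er=ik(np.array(g)+.008*R[:,2],R,k,q); print(q1,round(er,2),np.abs(q1-q).max()); q=q1
    print('   ',delta(g,R,(p,R0)).round(3).tolist())
```

```text
[-0.878 -0.631  2.227  0.213  1.063 -2.006] 0.0 0.10847587068382425
    [-0.039, 0.011, -0.047, -0.002, 0.003, 0.001]
[-0.815 -0.57   2.078  0.146  1.203 -1.908] 0.0 0.1495389947249839
    [-0.067, 0.024, -0.088, -0.002, 0.073, 0.001]
[-0.757 -0.508  1.929  0.116  1.355 -1.882] 0.0 0.15136693866882345
    [-0.09, 0.047, -0.132, -0.025, 0.143, -0.044]
[-0.65  -0.417  1.756  0.084  1.518 -1.853] 0.0 0.17253679015844825
    [-0.114, 0.091, -0.176, -0.059, 0.23, -0.128]
[-0.544 -0.321  1.633  0.058  1.629 -1.845] 0.0 0.12339609585521716
    [-0.122, 0.136, -0.195, -0.089, 0.316, -0.224]
[-0.42  -0.232  1.55   0.033  1.705 -1.834] 0.0 0.12387595007370283
    [-0.115, 0.19, -0.198, -0.115, 0.4, -0.334]
[-0.298 -0.128  1.455  0.009  1.781 -1.817] 0.0 0.12178152995562969
    [-0.109, 0.243, -0.202, -0.129, 0.483, -0.436]
[-0.182 -0.01   1.343 -0.013  1.86  -1.806] 0.0 0.11786730470335842
    [-0.103, 0.296, -0.206, -0.134, 0.564, -0.542]
[-0.085  0.044  1.289 -0.021  1.893 -1.802] 0.0 0.09657278530394812
    [-0.091, 0.343, -0.213, -0.144, 0.592, -0.634]
```

>>> {"op": "move_arm", "data": {
  "deltas": [-0.039, 0.011, -0.047, 0, 0, 0, 0.75, -0.067, 0.024, -0.088, 0, 0.073, 0, 0.75, -0.09, 0.047, -0.132, -0.025, 0.143, -0.044, 0.75, -0.114, 0.091, -0.176, -0.059, 0.23, -0.128, 0.75, -0.122, 0.136, -0.195, -0.089, 0.316, -0.224, 0.75, -0.115, 0.19, -0.198, -0.115, 0.4, -0.334, 0.75, -0.109, 0.243, -0.202, -0.129, 0.483, -0.436, 0.75, -0.103, 0.296, -0.206, -0.134, 0.564, -0.542, 0.75, -0.091, 0.343, -0.213, -0.144, 0.592, -0.634, 0.75, -0.091, 0.343, -0.213, -0.144, 0.592, -0.634, 0.75, -0.091, 0.343, -0.213, -0.144, 0.592, -0.634, 0.75]
}}

```text
t: 10.92
tool_pos: [0.5399, -0.0016, 0.3888]
orientation: [0.214, -3.042, 0.004]
force: [0.1, -1.0, 0.2]
opening: 0.0699
gripper_force: 0.0
```

Run:
```python
from kin import *
np.set_printoptions(precision=4,suppress=True)
add(); s=robot.read_state(); print(s['t'],s['tool_pos'],s['q'],s['force'])
c=cam('wrist'); I,D=robot.read_camera('wrist'); cv2.imwrite('pics/w2.png',I[:,:,::-1]); np.savez('w2.npz',I=I,D=D); P=cloud(c,D)
for x in robot.recognise('wrist','lid_grip')[:3]: u,v=np.round(x['uv']).astype(int); print(u,v,x['confidence'],P[v,u])
h=np.array([.702,.0165,.06]); f=np.array([np.cos(.14),np.sin(.14),0]); a=1.013
print(proj(c,[h-l*(np.cos(a)*f-[0,0,np.sin(a)]) for l in (0,.215,.247,.27)]))
# side view tab cloud
I,D=robot.read_camera('side'); np.savez('side2.npz',I=I,D=D); p=cloud(cam('side'),D)[D>0]
m=(p[:,0]>.53)&(p[:,0]<.6)&(abs(p[:,1])<.05)&(p[:,2]>.245)&(p[:,2]<.3); print(p[m][::max(1,m.sum()//15)])
```

```text
10.925 [ 0.5399 -0.0016  0.3888] [-0.0864  0.0499  1.2895 -0.0178  1.8928 -1.8028] [ 0.1263 -0.964   0.2085]
308 315 0.73 [0.5907 0.0032 0.2495]
590 210 0.53 [0.487  0.2912 0.0909]
[[306.7615 353.8494]
 [304.8472 309.6383]
 [304.3395 297.928 ]
 [303.906  287.9343]]
[[ 0.564  -0.0141  0.2904]
 [ 0.5627 -0.0054  0.2893]
 [ 0.5703 -0.0095  0.2815]
 [ 0.5561  0.0019  0.2884]
 [ 0.564   0.0064  0.2854]
 [ 0.5551  0.005   0.2842]
 [ 0.5651  0.009   0.2805]
 [ 0.5609  0.0054  0.2772]
 [ 0.572   0.007   0.2718]
 [ 0.5648  0.006   0.2705]
 [ 0.5762  0.0071  0.2648]
 [ 0.5683  0.0075  0.2644]
 [ 0.5801  0.0078  0.2581]
 [ 0.5714  0.0056  0.2563]
 [ 0.5797  0.0097  0.2529]
 [ 0.5857  0.01    0.2475]]
```

View pics/w2.png

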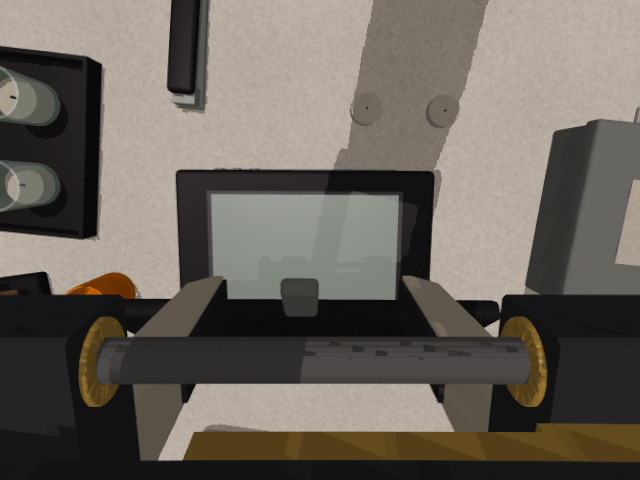

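The tab is at w2 (300,297), 4 px left of prediction, so its centre is at about y = -0.004 m. Plan the grasp.

```bash
cat > lid.py <<'E'
from kin import *
np.set_printoptions(precision=3,suppress=True)
H=np.array([.702,.0138,.06]); F=np.array([np.cos(.14),np.sin(.14),0]); L=.248; A0=1.013
def pose(a,back=0):
    e=76+(112-76)*a/A0; R=ori(e); return H-L*(np.cos(a)*F-np.array([0,0,np.sin(a)]))-back*R[:,2],R
def cur():
    s=robot.read_state(); return (np.array(s['tool_pos']),Ro.from_rotvec(s['orientation']).as_matrix()),np.array(s['q']),s
E
python3 - <<'E'
from lid import *
k=fit(); b,q,s=cur()
for a,back in [(A0,.09),(A0,.0)]+[(x,0) for x in (.8,.6,.4,.2,0)]:
    g,R=pose(a,back); q1,er=ik(g+.008*R[:,2],R,k,q); print(a,back,g,q1,round(er,2)); q=q1
    print('   ',delta(g,R,b).round(4).tolist())
E
```

```text
1.013 0.09 [0.605 0.    0.354] [-0.044  0.516  0.86  -0.081  2.143 -1.786] 0.0
    [-0.0664, -0.0063, 0.0381, 0.0039, 0.2942, -0.001]
1.013 0.0 [ 0.572 -0.005  0.27 ] [-0.052  0.416  1.14  -0.078  1.963 -1.779] 0.0
    [-0.0403, -0.0066, 0.1242, 0.0039, 0.2942, -0.001]
0.8 0 [ 0.531 -0.01   0.238] [-0.079  0.187  1.445 -0.055  1.755 -1.793] 0.0
    [-0.0029, -0.0068, 0.1606, 0.0038, 0.1621, -0.0013]
0.6 0 [ 0.499 -0.015  0.2  ] [-0.109  0.003  1.695 -0.031  1.567 -1.818] 0.0
    [0.0245, -0.007, 0.2013, 0.0037, 0.038, -0.0015]
0.4 0 [ 0.476 -0.018  0.157] [-0.145 -0.153  1.919 -0.001  1.379 -1.855] 0.0
    [0.0433, -0.0072, 0.2466, 0.0036, -0.086, -0.0017]
0.2 0 [ 0.461 -0.02   0.109] [-0.185 -0.274  2.118  0.041  1.184 -1.909] 0.0
    [0.0526, -0.0074, 0.2949, 0.0035, -0.2101, -0.002]
0 0 [ 0.456 -0.021  0.06 ] [-0.227 -0.346  2.287  0.105  0.975 -1.986] 0.0
    [0.0522, -0.0076, 0.3442, 0.0034, -0.3341, -0.0022]
```

>>> {"op": "move_arm", "data": {
  "deltas": [-0.033, -0.003, 0.0, 0, 0.15, 0, 0.75, -0.066, -0.006, 0.02, 0.004, 0.294, 0, 0.75, -0.066, -0.0063, 0.038, 0.004, 0.294, 0, 0.75, -0.0575, -0.0064, 0.067, 0.004, 0.294, -0.001, 0.75, -0.0489, -0.0065, 0.0955, 0.004, 0.294, -0.001, 0.75, -0.0403, -0.0066, 0.1242, 0.004, 0.294, -0.001, 0.75, -0.0403, -0.0066, 0.1242, 0.004, 0.294, -0.001, 0.75, -0.0403, -0.0066, 0.1242, 0.004, 0.294, -0.001, 0.75]
}}

```text
t: 12.08
tool_pos: [0.5698, -0.0043, 0.265]
orientation: [0.194, -2.754, 0.038]
force: [-0.2, 0.7, -0.1]
opening: 0.0698
gripper_force: 0.0
```

Run:
```python
from lid import *
b,q,s=cur(); print(s['t'],s['force'],b[0],q); g,R=pose(A0); print(delta(g,R,b))
I,D=robot.read_camera('side'); cv2.imwrite('pics/s4.png',cv2.resize(I[90:330,180:430,::-1],None,fx=3,fy=2.5,interpolation=cv2.INTER_CUBIC))
```

```text
12.075 [-0.166  0.676 -0.105] [ 0.57  -0.004  0.265] [-0.051  0.415  1.137 -0.078  1.964 -1.779]
[ 0.    -0.001  0.002 -0.001  0.002  0.001]
```

View pics/s4.png

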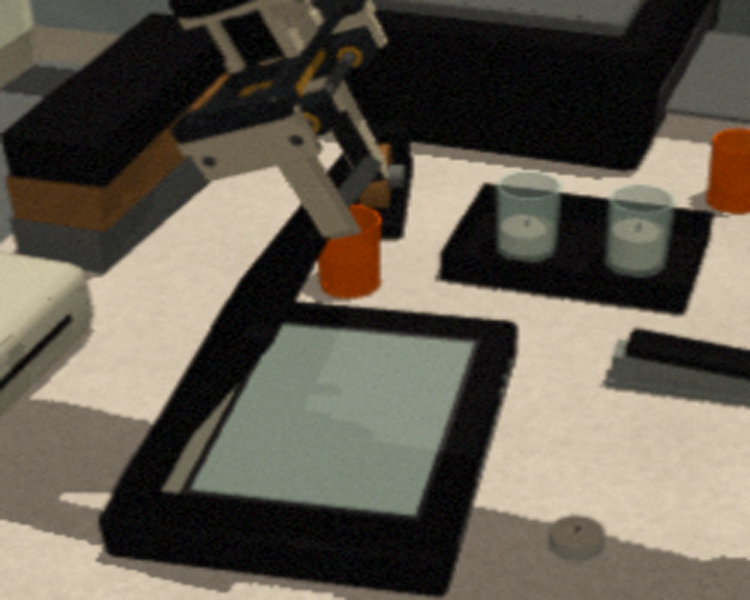

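The fingers straddle the tab at s4 (360,180). Close on it.

>>> {"op": "move_arm", "data": {
  "deltas": [0, 0, 0, 0, 0, 0, 0.5, 0, 0, 0, 0, 0, 0, 0.35, 0, 0, 0, 0, 0, 0, 0.15, 0, 0, 0, 0, 0, 0, 0.15, 0, 0, 0, 0, 0, 0, 0.15, 0, 0, 0, 0, 0, 0, 0.15, 0, 0, 0, 0, 0, 0, 0.15, 0, 0, 0, 0, 0, 0, 0.15],
  "squeeze": 20
}}

```text
t: 13.12
tool_pos: [0.5695, -0.0051, 0.2633]
orientation: [0.194, -2.752, 0.041]
force: [1.3, -7.0, -1.4]
opening: 0.0236
gripper_force: 20.0
```

Run:
```python
from lid import *
b,q,s=cur(); print(s['t'],s['force'],b[0],s['opening'],s['gripper_force'])
for a in np.linspace(1.013,.5,13)[1:]:
    g,R=pose(a); print(round(a,3),delta(g,R,b).round(4).tolist())
```

```text
13.125 [ 1.301 -7.028 -1.351] [ 0.569 -0.005  0.263] 0.023553773148712306 19.998749792575836
0.97 [0.0061, 0.0003, 0.0091, -0.0026, -0.0259, 0.0]
0.927 [0.0116, 0.0003, 0.0181, -0.0026, -0.0524, 0.0001]
0.885 [0.0166, 0.0003, 0.0273, -0.0026, -0.079, 0.0001]
0.842 [0.0213, 0.0003, 0.0366, -0.0026, -0.1055, 0.0001]
0.799 [0.0256, 0.0004, 0.0462, -0.0026, -0.132, 0.0002]
0.756 [0.0295, 0.0004, 0.056, -0.0026, -0.1585, 0.0002]
0.714 [0.0329, 0.0004, 0.0659, -0.0026, -0.185, 0.0002]
0.671 [0.0359, 0.0004, 0.076, -0.0026, -0.2115, 0.0003]
0.628 [0.0385, 0.0005, 0.0861, -0.0026, -0.2381, 0.0003]
0.586 [0.0407, 0.0005, 0.0964, -0.0026, -0.2646, 0.0003]
0.543 [0.0424, 0.0005, 0.1068, -0.0026, -0.2911, 0.0004]
0.5 [0.0436, 0.0005, 0.1172, -0.0026, -0.3176, 0.0004]
```

>>> {"op": "move_arm", "data": {
  "deltas": [0.006, -0.001, 0.009, 0, -0.026, 0, 0.15, 0.0115, -0.0015, 0.018, 0, -0.052, 0, 0.15, 0.0165, -0.0015, 0.027, 0, -0.079, 0, 0.15, 0.021, -0.0015, 0.0365, 0, -0.105, 0, 0.15, 0.0255, -0.0015, 0.046, 0, -0.132, 0, 0.15, 0.0295, -0.0015, 0.056, 0, -0.158, 0, 0.15, 0.0295, -0.0015, 0.056, 0, -0.158, 0, 0.15]
}}

```text
t: 14.0
tool_pos: [0.5207, -0.0118, 0.2221]
orientation: [0.207, -2.908, 0.023]
force: [-1.6, 0.9, -1.3]
opening: 0.0237
gripper_force: 20.0
```

```bash
cat >> lid.py <<'E'
def rep(a0,a1,n):
    b,q,s=cur(); Rn=b[1]; g=b[0]-.008*Rn[:,2]; v=g-H; r=-v@F
    print(s['t'],'F',s['force'],'M',s['wrist_torque'],'open',s['opening'],s['gripper_force'],'| a by grasp',np.arctan2(v[2],r),'L',np.hypot(v[2],r),'lat',v@np.array([-F[1],F[0],0]))
    add()
    for a in np.linspace(a0,a1,n+1)[1:]:
        g,R=pose(a); print(round(a,3),delta(g,R,b).round(4).tolist())
E
python3 - <<'E'
from lid import *
rep(.756,.4,8)
I,D=robot.read_camera('scene'); P=cloud(cam('scene'),D)[D>0]; x,y,z=P.T
m=(x>.5)&(x<.72)&(y>-.1)&(y<.1)&(z>.085)&(z<.17); q=P[m]; 
for i in range(6):
    c=q.mean(0); n=np.linalg.svd(q-c,full_matrices=False)[2][2]; e=abs((q-c)@n); q=q[e<max(.005,2*np.median(e))]
print('lid angle seen',np.arccos(abs(n[2])),len(q))
E
```

```text
14.0 F [-1.602  0.875 -1.307] M [ 0.282 -0.084 -0.161] open 0.023678970065904494 20.00075340270996 | a by grasp 0.7531138707387444 L 0.24844651417818447 lat -4.6960436976356545e-05
0.712 [0.0044, 0.0001, 0.0092, 0.0, -0.0296, 0.002]
0.667 [0.0091, 0.0001, 0.0191, 0.0001, -0.0572, 0.002]
0.622 [0.0133, 0.0001, 0.0292, 0.0001, -0.0848, 0.002]
0.578 [0.0172, 0.0001, 0.0394, 0.0001, -0.1124, 0.002]
0.534 [0.0205, 0.0001, 0.0498, 0.0001, -0.14, 0.002]
0.489 [0.0234, 0.0001, 0.0604, 0.0002, -0.1676, 0.002]
0.444 [0.0258, 0.0001, 0.0711, 0.0002, -0.1952, 0.002]
0.4 [0.0277, 0.0001, 0.0819, 0.0002, -0.2228, 0.002]
lid angle seen 0.7421721449539368 2906
```

The lid follows (seen 0.74, commanded 0.75 rad) and the forces are small. Continue.

>>> {"op": "move_arm", "data": {
  "deltas": [0.0045, 0, 0.0095, 0, -0.03, 0, 0.15, 0.009, 0, 0.019, 0, -0.057, 0, 0.15, 0.0135, 0, 0.029, 0, -0.085, 0, 0.15, 0.017, 0, 0.0395, 0, -0.112, 0, 0.15, 0.0205, 0, 0.05, 0, -0.14, 0, 0.15, 0.0235, 0, 0.0605, 0, -0.168, 0, 0.15, 0.026, 0, 0.071, 0, -0.195, 0, 0.15, 0.0275, 0, 0.082, 0, -0.223, 0, 0.15, 0.0275, 0, 0.082, 0, -0.223, 0, 0.15]
}}

```text
t: 15.18
tool_pos: [0.476, -0.0179, 0.1479]
orientation: [0.223, -3.129, -0.001]
force: [-3.3, 3.5, -1.8]
opening: 0.0238
gripper_force: 20.0
```

```bash
python3 -c "
from lid import *
rep(.4,.05,9)"
```

```text
15.175 F [-3.262  3.459 -1.843] M [ 0.629  0.45  -0.112] open 0.02382750275839681 19.99743640422821 | a by grasp 0.39793705774252397 L 0.24754408016633486 lat 0.00017401624400299742
0.361 [0.0036, -0.0002, 0.0083, 0.0013, -0.0254, 0.0022]
0.322 [0.0066, -0.0002, 0.0174, 0.0014, -0.0495, 0.0021]
0.283 [0.0092, -0.0002, 0.0266, 0.0014, -0.0736, 0.0021]
0.244 [0.0115, -0.0002, 0.0359, 0.0014, -0.0978, 0.0021]
0.206 [0.0134, -0.0002, 0.0453, 0.0014, -0.1219, 0.0021]
0.167 [0.0149, -0.0002, 0.0548, 0.0015, -0.146, 0.0021]
0.128 [0.0161, -0.0002, 0.0643, 0.0015, -0.1701, 0.0021]
0.089 [0.0169, -0.0002, 0.0739, 0.0015, -0.1943, 0.002]
0.05 [0.0173, -0.0003, 0.0834, 0.0015, -0.2184, 0.002]
```

>>> {"op": "move_arm", "data": {
  "deltas": [0.0035, 0.0005, 0.0085, 0, -0.025, 0, 0.15, 0.0065, 0.0005, 0.0175, 0, -0.05, 0, 0.15, 0.009, 0.0005, 0.0265, 0, -0.074, 0, 0.15, 0.0115, 0.0005, 0.036, 0, -0.098, 0, 0.15, 0.0135, 0.0005, 0.0455, 0, -0.122, 0, 0.15, 0.015, 0.0005, 0.055, 0, -0.146, 0, 0.15, 0.016, 0.0005, 0.0645, 0, -0.17, 0, 0.15, 0.0168, 0.0005, 0.074, 0, -0.194, 0, 0.15, 0.0172, 0.0005, 0.0835, 0, -0.218, 0, 0.15, 0.0172, 0.0005, 0.0835, 0, -0.218, 0, 0.15]
}}

```text
t: 16.42
tool_pos: [0.4595, -0.0201, 0.0651]
orientation: [-0.208, 2.92, 0.023]
force: [-1.4, 3.0, -3.7]
opening: 0.0237
gripper_force: 20.0
```

```bash
python3 -c "
from lid import *
rep(.05,-.01,6); print(cur()[1])"
```

```text
16.425 F [-1.42   3.048 -3.662] M [0.597 0.23  0.07 ] open 0.023684193525322635 19.989841282367706 | a by grasp 0.05248369706226733 L 0.24685931574620568 lat 0.00027832041907500243
0.04 [0.0019, -0.0003, 0.0027, 0.0012, -0.0053, 0.0019]
0.03 [0.0024, -0.0003, 0.0051, 0.0012, -0.0115, 0.0019]
0.02 [0.003, -0.0003, 0.0075, 0.0012, -0.0177, 0.0019]
0.01 [0.0035, -0.0003, 0.0099, 0.0012, -0.0239, 0.0018]
0.0 [0.004, -0.0003, 0.0123, 0.0012, -0.0301, 0.0018]
-0.01 [0.0044, -0.0003, 0.0148, 0.0012, -0.0363, 0.0018]
[-0.216 -0.332  2.245  0.088  1.029 -1.966]
```

>>> {"op": "move_arm", "data": {
  "deltas": [0.0008, 0.0003, 0.0027, 0, -0.005, 0, 0.15, 0.0015, 0.0003, 0.005, 0, -0.011, 0, 0.15, 0.002, 0.0003, 0.0075, 0, -0.017, 0, 0.15, 0.0025, 0.0003, 0.01, 0, -0.024, 0, 0.15, 0.003, 0.0003, 0.012, 0, -0.03, 0, 0.15, 0.003, 0.0003, 0.012, 0, -0.03, 0, 0.15]
}}

```text
t: 17.18
tool_pos: [0.4602, -0.02, 0.0546]
orientation: [-0.206, 2.887, 0.025]
force: [-10.2, 4.0, 16.2]
opening: 0.0236
gripper_force: 20.0
```

```bash
python3 -c "
from lid import *
rep(0,-.01,1); print(cur()[1])
I,D=robot.read_camera('scene'); P=cloud(cam('scene'),D)[D>0]; x,y,z=P.T
m=(x>.45)&(x<.72)&(y>-.13)&(y<.13)&(z>.05)&(z<.1); q=P[m]
for i in range(6):
    c=q.mean(0); n=np.linalg.svd(q-c,full_matrices=False)[2][2]; e=abs((q-c)@n); q=q[e<max(.004,2*np.median(e))]
print('lid plane',n,c,np.arccos(abs(n[2])),len(q))"
```

```text
17.175 F [-10.164   3.964  16.165] M [0.845 1.204 0.139] open 0.023631400242367803 19.995098412036896 | a by grasp 0.009691096229411422 L 0.2460751005421916 lat 0.0002555225742774808
-0.01 [0.003, -0.0003, 0.0042, 0.0004, -0.0029, 0.0023]
[-0.226 -0.347  2.283  0.106  0.976 -1.988]
lid plane [0.004 0.001 1.   ] [ 0.598 -0.006  0.067] 0.00465172574062759 4728
```

The lid is on its stop: 16 N support, and the lid plane is level. Release and back away.

>>> {"op": "move_arm", "data": {
  "deltas": [0, 0, -0.0005, 0, 0, 0, 0.3, 0, 0, -0.0005, 0, 0, 0, 0.4, 0, 0, -0.0005, 0, 0, 0, 0.6, 0, 0, -0.0005, 0, 0, 0, 0.6, 0, 0, -0.0005, 0, 0, 0, 0.6, 0, 0, -0.03, 0, 0, 0, 0.6, 0, 0, -0.08, 0, 0, 0, 0.6, 0, 0, -0.13, 0, 0, 0, 0.6, 0, 0, -0.18, 0, 0, 0, 0.6, 0, 0, -0.18, 0, 0, 0, 0.6, 0, 0, -0.18, 0, 0, 0, 0.6]
}}

```text
t: 18.6
tool_pos: [0.4159, -0.0262, 0.227]
orientation: [-0.206, 2.889, 0.025]
force: [0.4, 0.5, 0.2]
opening: 0.0557
gripper_force: 0.0
```

```bash
python3 -c "
from lid import *
b,q,s=cur(); print(s['t'],b[0],q,s['force'])
I,D=robot.read_camera('side'); cv2.imwrite('pics/s5.png',I[:,:,::-1])
I,D=robot.read_camera('scene'); P=cloud(cam('scene'),D)[D>0]; x,y,z=P.T
m=(x>.45)&(x<.72)&(y>-.13)&(y<.13)&(z>.05)&(z<.1); q=P[m]
for i in range(6):
    c=q.mean(0); n=np.linalg.svd(q-c,full_matrices=False)[2][2]; e=abs((q-c)@n); q=q[e<max(.004,2*np.median(e))]
print('lid plane',n,c,len(q))"
```

```text
18.6 [ 0.416 -0.026  0.227] [-0.274 -0.673  2.177  0.1    1.414 -1.991] [0.396 0.507 0.215]
lid plane [0.002 0.001 1.   ] [ 0.597 -0.007  0.066] 4765
```

View pics/s5.png

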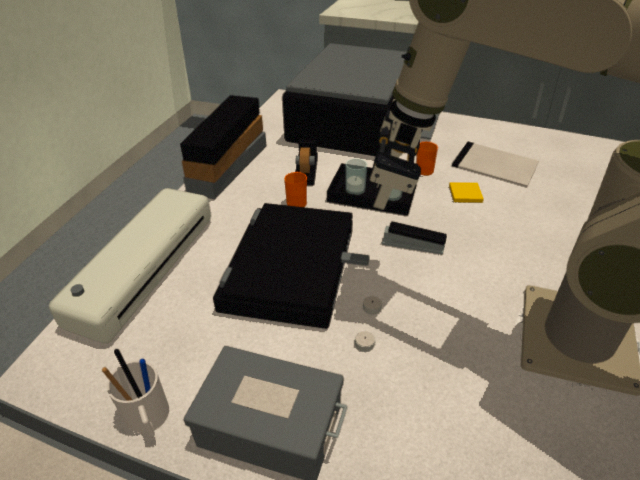

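The lid is flat shut with its tab at (355,258), the glasses stand in the tray at (356,176) and (392,185), everything else is in place, and the robot is clear.

```bash
python3 -c "
from plant import robot
print(robot.close_job())"
```

```text
the job is handed in; nothing more can be done
None
```

The candle glass stands upright in the tray's near half beside the other one, the scanner lid was lowered under support until fully closed, and the job was handed in at about 19 s.

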